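# Check the emergency stop of a bench conveyor

## Robot

A 6-joint arm with a two-finger parallel gripper is mounted at the origin on the work surface. World frame = base frame: x ahead of the robot, y to its left, z up, the work surface at z = 0. Lengths are in m, angles in rad, forces in N, time in s.
With the tool pointing down it reaches from about 0.35 to 0.775 m from the base axis. Payload 5.5 kg.
Tool frame: the origin (TCP) lies at the very end of the fingers, on their centre line; the grasp point (between the pads) lies 19 mm behind it; z points along the fingers, y is the direction in which the jaws open and shut (so a half turn about z gives the same grasp; the last joint's range is limited). The gripper opens to 85 mm and grips with 20 to 120 N. Pads are 22 mm wide; open, the fingers measure 114 mm over their backs; the gripper's body (76 mm by 85 mm) begins 54 mm behind the grasp point. The pads swing forward as they close: fully open they stand 13 mm farther back than shut.
Start: joints at [-1.268, 0.313, 0.046, 1.304, 0, 1.431], TCP at [0.246, -0.52, 0.231] pointing down, gripper open.
Joint ranges: [-2.76, 2.76], [-0.86, 1.69], [-1.03, 1.26], [-2.2, 2.34], [-1.47, 1.5], [-3.14, 3.14]. Speed limits (rad/s): [2.57, 2.57, 3.14, 3.14, 3.14, 3.14].

## Interface

Orientations are given as a unit quaternion [w, x, y, z].
In Python, from workcell import get_state, vision, workorder, silhouettes, tip_of gives the robot as it stands.
- The arm moves only by the shell command python3 -m inch 'ROWS' [FORCE]. ROWS is JSON, a list of rows, each a list of 7 numbers: the shift along the tool's x, y, z in cm, then the turn, a rotation vector about the tool's x, y, z in degrees, then the finger opening in cm, from 0 to 8.54. In form: [[dx, dy, dz, rx, ry, rz, hand], ...]. A call has 1 to 5 rows; each row shifts and turns the commanded pose from where the row before left it, along the tool's axes as they then stand; what a row does not reach is not made up. A row lasts 1/10 s, in which the tool goes at most 50 mm and 8.59 degrees, less where a joint would pass 70% of its speed; a pose out of reach is approached as far as the arm can. A call with a gripper value outside its range is refused whole. The fingers move at their own pace and stop on an object; FORCE is the grip in N (left out, the last holds). Time passes only in rows, so rows that do not move let the fingers close. It gives the time, the measured TCP pose, the force and the opening at its end, in the units of the state.
- get_state(): the state, without advancing time (a new reading comes with each control period).
- vision.read_camera(name): name is "scene" or "top" or "wrist"; returns a dict with "pixels" (480x640x3 uint8, red, green, blue), "depth" (480x640 float32, m along the optical axis (not along the pixel's ray), 0 where there is no reading), "mtx" (3x3 intrinsics, pixels), "T" (4x4, takes a point from camera to world coordinates); the wrist camera has in their place "tool_from_camera" (4x4, takes a point from camera to tool coordinates, whose origin is the TCP and whose axes are the flange's). Camera axes: x right, y up, looking along -z (the intrinsics and any distortion apply to the point x, -y, -z); pixel columns grow to the right and rows downward; lengths in m; the calibration is good to about 2 mm. A picture is of the moment at which its call begins: read the wrist's pose just before it.
- workorder.hand_in(): hands the job in, once; it reports no verdict.
Trained networks look in a picture, given as the dict that the camera call returned (one of the last four; its "shot" number tells which), for a name from the list of things; names that differ only in an ending like _2 or _b are one class to them, and where a whole thing is asked for, a point or a joint stands for the part that bears it (a point fixed in the world has none). Each returns a list of dicts, best first, with "confidence" (0 to 1); they miss things now and then, are a little off and sometimes report something else, mostly with a low value. They report only what shows in the picture. A call takes as long as a camera call.
- silhouettes(picture, label): "mask" (480x640 bool, what is visible of it) and "location" ([column, row] in pixels, amid what is visible of it).
- tip_of(picture, label): "location" ([column, row] in pixels: a listed point, or the origin of a listed thing).
The state is a dict: "clock": time; "joint_pos": joint angles; "qvel": joint speeds; "tau": joint torques, N m; "tcp_pos": TCP position; "orientation": TCP orientation; "wrist_force": force on the tool from outside, world axes, zero at the start; "ft_torque": the same for the moment, N m; "finger_gap": finger opening in m.
Only numpy, scipy, OpenCV 4.12 (cv2) and the standard library are available. Lean on these libraries where they do the work, as an engineer would, in place of code of your own. Each camera call takes 0.05 s, during which the arm holds its last target.

## Task

Do the start-of-shift check of the emergency stop on the bench conveyor's operator box: press the big three-lobed mushroom button in until it latches, then push one of its lobes round clockwise with a fingertip until the button springs back out, and then press the small raised round button beside it to reset the conveyor. Only push: do not take the mushroom between the fingers. Leave the flush start button in its guard ring alone, and do not shift the parts on the belt or the loupe and gauge on the bench.

Things in the scene. Friction and masses are not known exactly. Their poses are not given: they have to be found in the camera images.
- conveyor: The whole bench conveyor with its operator box, fixed to the bench; placed and turned differently each time. Origin on the bench under the middle of the belt; its y axis runs along the belt, its -x side faces the robot. 170 mm wide (x), 620 mm long (y); belt top 90 mm, side rails 95 mm above the bench. A part sensor on the far (+x) rail, at y = 160 mm, reaches 133 mm.
- lid (a point): Middle of the operator box's flat white lid, 80 mm above the bench, 155 mm to the conveyor's -x side. Same axes as the conveyor. The lid is 86 mm (x) by 222 mm (y). On its centre line, in one row along y: the mushroom stop at y = +66 mm, the raised reset button at -22 mm, the flush start button in its guard ring at -77 mm.
- stop_top (a point): Middle of the top of the mushroom stop's head, on its axis; moves with the head: 34 mm above the lid when out, 27 mm when latched. The head has a domed core, 43 mm across and 18 mm high, and three lobes 120 degrees apart reaching 31 mm from the axis, each 13 mm wide and 13 mm high up from the head's underside, which is 18 mm below this point. A 36 mm collar, 6 mm high, is on the lid below.
- stop_lobe (a point): Rounded end of the lobe that points away from the other buttons (along the conveyor's +y at rest): 31 mm from the button's axis, 11.5 mm below the top of the head, at mid-height of the lobe. Turns and sinks with the head. Between the lobes the rim is open down to the core, so a fingertip can stand beside a lobe and push it.
- stop (a joint): Depth of the mushroom button in m: 0 = out, 0.008 = hard stop. It pushes back with 4 to 8 N; pressed right down it clicks, and when let go it stays latched at about 0.007. Twisting the latched head clockwise by about half a radian frees it, and it springs out to 0 by itself.
- stop_twist (a joint): Twist of the mushroom head in rad, growing clockwise as seen from above; 0 at rest, 0.9 at its stop. A spring turns it back when let go. Turning it takes up to 0.06 N m (about 2 N at a lobe).
- reset_top (a point): Centre of the top of the reset button: round black cap, 24 mm across, standing 13 mm above the lid when out; 88 mm from the axis of the mushroom, between it and the start button.
- reset (a joint): Depth of the reset button in m: 0 = out, 0.005 = fully in (5 N); springs back.
- start_top (a point): Centre of the top of the start button: round black cap, 24 mm across, 8 mm above the lid, inside a steel guard ring 33 mm across and 9.5 mm high; the last of the row, 55 mm from the reset button. To be left alone.
- start (a joint): Depth of the start button in m: 0 = out, 0.005 = fully in. To be left alone.
- flange1_center (a point): Half-way up a steel flange lying on the belt: 60 mm across, 36 mm high, with a 34 mm boss. Loose; to be left alone.
- flange2_center (a point): Half-way up a second steel flange of the same kind on the belt. Loose; to be left alone.
- loupe_center (a point): Half-way up a black loupe standing on the bench on the robot's side of the box: 44 mm across, 46 mm high. Loose; to be left alone.
- gauge_center (a point): Middle of a plug gauge lying on the bench on the robot's side of the box: 140 mm long, 16 mm square handle, 16 mm high. Loose; to be left alone.

How it is judged:
On the way, in this order (a step that is already met when the one before it is completed fails the run):
1. the mushroom button is pressed in and stays latched (at least 6 mm deep with no finger on it) (value of joint stop above 0.006 m and contact force between the fingers and stop_twist below 0.3 N), for 0.2 s.
2. the head is turned clockwise by more than 0.35 rad and has sprung back out (less than 2 mm deep) (value of joint stop_twist above 0.35 rad and value of joint stop below 0.002 m), for 0.04 s.
3. the reset button is pressed in by more than 3.5 mm (value of joint reset above 0.0035 m), for 0.1 s.
At the end, for the whole second after the job is handed in: The mushroom button is out (less than 1.5 mm deep) and turned back to rest (under 0.1 rad), the reset and start buttons are out (under 1 mm), and the flanges, loupe and gauge are within 15 mm of where they were (value of joint stop below 0.0015 m and value of joint stop_twist below 0.1 rad and value of joint each of reset, start below 0.001 m and distance of each of flange1_center, flange2_center, loupe_center, gauge_center from where it was at the start of the episode below 0.015 m); the robot touches nothing.
It fails at once if the start button is pressed (more than 2 mm) (value of joint start above 0.002 m).
It fails at once if the mushroom head is taken between the fingers (the fingers touch it with the point between the pads within 15 mm of its axis and the tips more than 7 mm below its top) (contact force between the fingers and stop_twist above 0.5 N and horizontal distance between the grasp point and stop_top below 0.015 m and z of the grasp point in the frame of stop_top below 0.012 m).
It fails at once if a flange, the loupe or the gauge is lifted or shifted by more than 15 mm (distance of any of flange1_center, flange2_center, loupe_center, gauge_center from where it was at the start of the episode above 0.015 m).
It also fails if it takes over 51 s, if anything falls off the work surface, if the arm or the gripper's body presses on something with over 40 N, if the wrist force passes 120 N, or if a joint passes its speed limit or range.

## Working session

There is one attempt and no reset: what is moved stays moved. The work goes in short steps, Python scripts to look and compute and a shell command to move; the robot and the scene stay as the last step left them, time stands still between calls to the robot, and variables do not carry over. Pictures are saved under pics/ and viewed, and the job is handed in when it is done.

```bash
ls; mkdir -p pics; cat > h.py <<'E'
import numpy as np, cv2
from workcell import get_state, vision, workorder, silhouettes, tip_of
from scipy.spatial.transform import Rotation as R
def toolT(s=None):
    s=s or get_state(); q=s["orientation"]; T=np.eye(4); T[:3,:3]=R.from_quat([q[1],q[2],q[3],q[0]]).as_matrix(); T[:3,3]=s["tcp_pos"]; return T
def shot(name):
    s=get_state(); p=vision.read_camera(name)
    p["W"]=p["T"] if "T" in p else toolT(s)@p["tool_from_camera"]
    return p
def save(p,f): cv2.imwrite("pics/"+f,cv2.cvtColor(p["pixels"],cv2.COLOR_RGB2BGR))
def ray(p,uv):
    k=p["mtx"]; d=np.array([(uv[0]-k[0,2])/k[0,0],-(uv[1]-k[1,2])/k[1,1],-1.]); return p["W"][:3,3],p["W"][:3,:3]@d
def onz(p,uv,z):
    o,d=ray(p,uv); return o+d*(z-o[2])/d[2]
def dep(p,uv,r=2):
    c,w=int(round(uv[0])),int(round(uv[1])); D=p["depth"][max(0,w-r):w+r+1,max(0,c-r):c+r+1]; D=D[D>0]
    if not len(D): return None
    o,d=ray(p,uv); return o+d*np.median(D)
E
python3 - <<'E'
from h import *
np.set_printoptions(precision=4,suppress=True)
print(get_state())
for n in ["scene","top","wrist"]:
    p=shot(n); save(p,n+"0.png"); print(n,{k:v for k,v in p.items() if k not in("pixels","depth")})
    for l in ["stop_top","stop_lobe","reset_top","start_top","lid","conveyor","loupe_center","gauge_center"]:
        for t in tip_of(p,l)[:2]: print(l,t["location"],round(t["confidence"],2),dep(p,t["location"]))
E
```

```text
pics
{'clock': 0.0, 'joint_pos': array([-1.2676,  0.314 ,  0.045 ,  1.3036,  0.    ,  1.4312]), 'qvel': array([ 0.0002,  0.0002,  0.0001, -0.0007,  0.    , -0.0001]), 'tau': array([  0.0005, -48.0631,  29.8532,   0.0195,   0.0001,   0.    ]), 'tcp_pos': array([ 0.2462, -0.519 ,  0.2304]), 'orientation': array([-0.0009,  0.9756,  0.2196, -0.0001]), 'wrist_force': array([ 0.0859, -0.0428,  0.4438]), 'ft_torque': array([0.0362, 0.012 , 0.0023]), 'finger_gap': 0.08538740408974263}
scene {'mtx': array([[587.8299,   0.    , 318.3967],
       [  0.    , 587.8299, 241.8889],
       [  0.    ,   0.    ,   1.    ]]), 'T': array([[-0.1299, -0.6466,  0.7517,  1.3201],
       [ 0.9915, -0.0842,  0.0989,  0.0993],
       [-0.0007,  0.7581,  0.6521,  0.7352],
       [ 0.    ,  0.    ,  0.    ,  1.    ]]), 'shot': 1, 'W': array([[-0.1299, -0.6466,  0.7517,  1.3201],
       [ 0.9915, -0.0842,  0.0989,  0.0993],
       [-0.0007,  0.7581,  0.6521,  0.7352],
       [ 0.    ,  0.    ,  0.    ,  1.    ]])}
stop_top [344.1, 231.0] 0.82 [0.5722 0.0438 0.1149]
stop_lobe [361.4, 237.7] 0.75 [0.5492 0.0721 0.0
[... 1120 characters left out ...]
onveyor [367.4, 162.9] 0.83 [ 0.6919 -0.0503  0.0891]
loupe_center [259.5, 277.4] 0.69 [0.5001 0.129  0.046 ]
gauge_center [384.9, 324.1] 0.8 [ 0.4206 -0.0902  0.0148]
wrist {'mtx': array([[425.6986,   0.    , 315.8742],
       [  0.    , 425.6986, 236.5737],
       [  0.    ,   0.    ,   1.    ]]), 'tool_from_camera': array([[ 0.0009,  0.9555,  0.2951,  0.0767],
       [ 1.    , -0.0012,  0.0009,  0.0009],
       [ 0.0012,  0.2951, -0.9555, -0.1433],
       [ 0.    ,  0.    ,  0.    ,  1.    ]]), 'shot': 3, 'W': array([[ 0.4292,  0.8628,  0.2669,  0.3161],
       [-0.9032,  0.4104,  0.1258, -0.4875],
       [-0.001 , -0.2951,  0.9555,  0.3747],
       [ 0.    ,  0.    ,  0.    ,  1.    ]])}
```

View pics/top0.png

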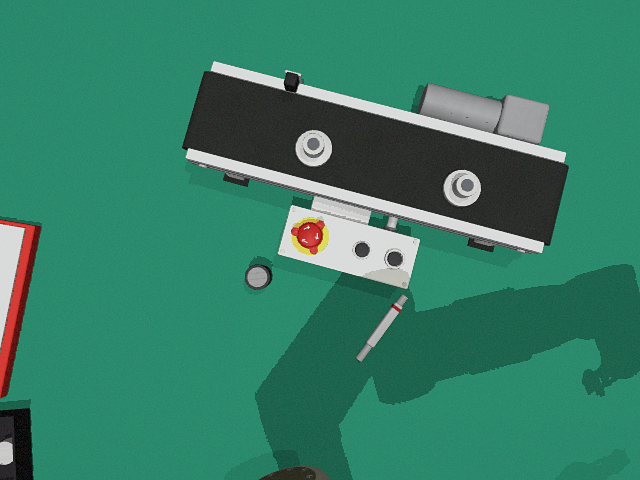

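View pics/scene0.png

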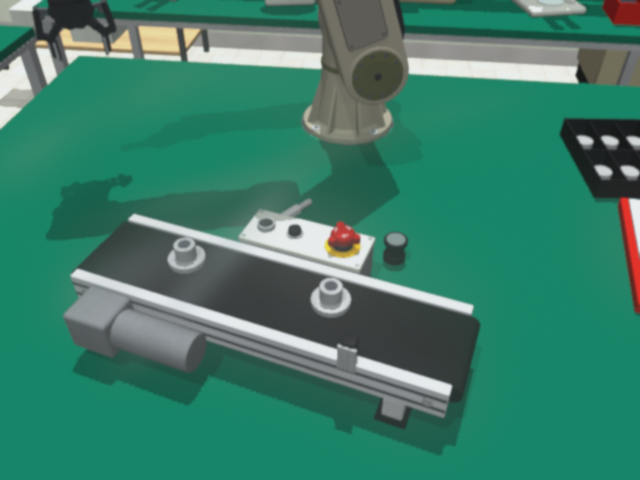

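Top view shows the mushroom at about (310,235), reset at (362,249), start at (395,258), loupe at (258,277) and gauge at (383,328). The scene view agrees. I'll move over the box with the fingers shut, then measure with the wrist camera.

```bash
python3 -m inch '[[1.5,-1,0,0,0,0,0],[3.8,-2.7,0,0,0,0,0],[3.8,-2.7,0,0,0,0,0],[3.8,-2.7,0,0,0,0,0],[3.8,-2.7,0,0,0,0,0]]' 30
python3 -m inch '[[3.8,-2.7,0,0,0,0,0],[3.8,-2.7,0,0,0,0,0],[3.8,-2.7,0,0,0,0,0],[3.8,-2.7,0,0,0,0,0],[3.8,-2.7,0,0,0,0,0]]'
python3 -m inch '[[3.8,-2.7,0,0,0,0,0],[3.8,-2.7,0,0,0,0,0],[3.8,-2.7,0,0,0,0,0],[1.5,-1,0,0,0,-6,0],[0,0,0,0,0,-8,0]]'
python3 -m inch '[[0,0,0,0,0,-8,0],[0,0,0,0,0,-8,0],[0,0,0,0,0,-8,0],[0,0,0,0,0,-8,0],[0,0,0,0,0,-4,0]]'
cat > look.py <<'E'
from h import *
import sys
np.set_printoptions(precision=4,suppress=True)
p=shot("wrist"); save(p,sys.argv[1]); s=get_state(); print(s["clock"],s["tcp_pos"],s["joint_pos"],s["finger_gap"],s["wrist_force"])
T=toolT(); print("toolx",T[:3,0],"tooly",T[:3,1])
Z=dict(stop_top=.114,stop_lobe=.1025,reset_top=.093,start_top=.088,lid=.08)
for l in Z:
    for t in tip_of(p,l)[:2]: print(l,t["location"],round(t["confidence"],2),"depth",dep(p,t["location"]),"onz",onz(p,t["location"],Z[l]))
E
python3 look.py w1.png
```

```text
clock: 1.85
tcp_pos: [0.3473, -0.3388, 0.2313]
orientation: [-0.0, 0.976, 0.219, 0.0]
wrist_force: [0.7, 0.3, -0.4]
finger_gap: 0.0124
clock: 2.35
tcp_pos: [0.4608, -0.1353, 0.2316]
orientation: [0.0, 0.976, 0.22, 0.0]
wrist_force: [0.9, 0.2, 0.7]
finger_gap: -0.0003
clock: 2.85
tcp_pos: [0.5385, 0.0031, 0.2311]
orientation: [-0.0, 0.94, 0.341, 0.0]
wrist_force: [0.0, -0.1, -0.1]
finger_gap: 0.0003
clock: 3.35
tcp_pos: [0.5374, 0.0004, 0.2313]
orientation: [-0.0, 0.79, 0.613, -0.0]
wrist_force: [0.5, 0.2, -0.6]
finger_gap: -0.0002
3.4 [0.5375 0.0004 0.2314] [-0.1487  0.2403 -0.0519  1.2788  0.0002  1.6711] -0.00013091921831234323 [-0.0323 -0.5166  0.3177]
toolx [0.2465 0.9691 0.0001] tooly [ 0.9691 -0.2465 -0.0003]
stop_top [352.2, 151.7] 0.7 depth [0.5722 0.0421 0.1146] onz [0.5722 0.042  0.114 ]
stop_lobe [352.1, 96.5] 0.63 depth [0.5819 0.0729 0.0812] onz [0.5801 0.0729 0.1025]
reset_top [347.7, 272.0] 0.77 depth [ 0.5515 -0.0415  0.0938] onz [ 0.5515 -0.0418  0.093 ]
lid [346.6, 241.9] 0.65 depth [ 0.5557 -0.0238  0.0807] onz [ 0.5557 -0.0241  0.08  ]
```

View pics/w1.png

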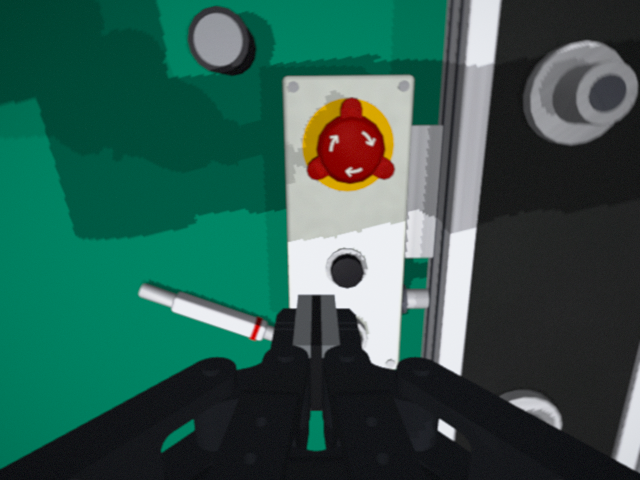

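```bash
python3 - <<'E'
from h import *
np.set_printoptions(precision=4,suppress=True)
# refine from top+wrist image: color masks, depth clouds
for n in ["wrist","top"]:
    p=shot(n); img=p["pixels"].astype(int); D=p["depth"]
    v,u=np.nonzero(D>0); k=p["mtx"]; d=D[v,u]
    P=np.stack([(u-k[0,2])/k[0,0]*d,-(v-k[1,2])/k[1,1]*d,-d],1)@p["W"][:3,:3].T+p["W"][:3,3]
    c=img[v,u]
    near=(np.hypot(P[:,0]-.556,P[:,1]+.02)<.13)
    red=near&(c[:,0]>120)&(c[:,1]<70)&(c[:,2]<70)
    yel=near&(c[:,0]>150)&(c[:,1]>120)&(c[:,2]<80)
    wh=near&(c.min(1)>150)&(abs(P[:,2]-.08)<.006)
    for nm,m in [("red",red),("yel",yel),("white",wh)]:
        q=P[m]; print(n,nm,m.sum(),np.median(q,0),q.min(0),q.max(0))
    top=red&(P[:,2]>P[red][:,2].max()-.003); print("apex",P[top].mean(0),top.sum())
    if wh.sum()>50:
        r=cv2.minAreaRect((P[wh][:,:2]*1000).astype(np.float32)); print("lidrect",r)
        print(cv2.fitEllipse((P[yel][:,:2][cv2.convexHull((P[yel][:,:2]*1000).astype(np.float32),returnPoints=False)[:,0]]*1000).astype(np.float32)))
E
```

```text
wrist red 3469 [0.574  0.042  0.1128] [0.543  0.0201 0.1069] [0.595  0.0722 0.1166]
wrist yel 2009 [0.5659 0.0527 0.0822] [0.5415 0.012  0.0797] [0.6025 0.0733 0.1074]
wrist white 21289 [ 0.5628 -0.0079  0.0806] [ 0.5015 -0.138   0.0769] [0.6228 0.0951 0.0857]
apex [0.5718 0.0431 0.1144] 1162
lidrect ((555.8895874023438, -21.248550415039062), (220.7511749267578, 85.73160552978516), 75.8111343383789)
((572.0535278320312, 42.71415328979492), (60.89100646972656, 61.016197204589844), 123.45952606201172)
  return _methods._mean(a, axis=axis, dtype=dtype,
  ret = um.true_divide(
Traceback (most recent call last):
ValueError: zero-size array to reduction operation minimum which has no identity
```

The wrist view shows the mushroom at (351,150), its lobes up, lower left and lower right, reset at (347,270), and start hidden by the fingers. The lid rectangle, yellow disc and depth all agree: stop axis (0.572,0.0427), top z 0.1145, row direction 75.8°. Pressing it now.

```bash
python3 -m inch '[[2.5,1.2,0,0,0,0,0],[2.45,1.1,-0,0,0,0,0],[0,0,4,0,0,0,0],[0,0,4,0,0,0,0],[0,0,2.5,0,0,0,0]]'
python3 -m inch '[[0,0,0.5,0,0,0,0],[0,0,0.3,0,0,0,0],[0,0,0.3,0,0,0,0],[0,0,0.3,0,0,0,0],[0,0,0,0,0,0,0]]'
```

```text
clock: 4.25
tcp_pos: [0.5716, 0.0419, 0.1234]
orientation: [-0.001, 0.791, 0.611, -0.001]
wrist_force: [-1.2, -0.3, 0.2]
finger_gap: 0.0001
clock: 4.75
tcp_pos: [0.5742, 0.0414, 0.1137]
orientation: [0.001, 0.791, 0.611, 0.001]
wrist_force: [0.5, -0.5, 3.4]
finger_gap: 0.0
```

```bash
python3 -m inch '[[0,0,0.3,0,0,0,0],[0,0,0.2,0,0,0,0],[0,0,0.2,0,0,0,0],[0,0,0.1,0,0,0,0],[0,0,0,0,0,0,0]]'
```

```text
clock: 5.25
tcp_pos: [0.5742, 0.0414, 0.1058]
orientation: [0.001, 0.791, 0.611, 0.001]
wrist_force: [0.5, -0.6, 6.4]
finger_gap: 0.0002
```

```bash
python3 -m inch '[[0,0,0.1,0,0,0,0],[0,0,0,0,0,0,0]]';python3 -m inch '[[0,0,0.1,0,0,0,0],[0,0,0,0,0,0,0]]'
```

```text
clock: 5.45
tcp_pos: [0.5743, 0.0414, 0.1057]
orientation: [0.001, 0.791, 0.611, 0.001]
wrist_force: [-1.5, 0.2, 10.8]
finger_gap: 0.0
clock: 5.65
tcp_pos: [0.5744, 0.0414, 0.1057]
orientation: [0.002, 0.791, 0.611, 0.002]
wrist_force: [-3.2, 0.3, 17.4]
finger_gap: 0.0
```

Hard stop reached. Backing off and looking.

```bash
python3 -m inch '[[0,0,-1,0,0,0,0],[0,0,-3,0,0,0,0],[-2,-1.5,-3,0,0,0,0],[-2,-1.5,0,0,0,0,0],[0,0,0,0,0,0,0]]'; python3 look.py w2.png
```

```text
clock: 6.15
tcp_pos: [0.5322, 0.0094, 0.1735]
orientation: [0.0, 0.792, 0.611, -0.0]
wrist_force: [-0.4, 0.3, -0.4]
finger_gap: -0.0001
6.2 [0.5331 0.0099 0.1729] [-0.132   0.257  -0.1752  1.1381  0.      1.6956] 0.00019004670993719766 [ 0.518   0.4302 -0.0582]
toolx [0.254  0.9672 0.0001] tooly [ 0.9672 -0.254   0.0004]
stop_top [374.7, 172.9] 0.58 depth [0.5728 0.0442 0.1081] onz [0.5722 0.0452 0.114 ]
stop_lobe [374.6, 111.9] 0.62 depth [0.5796 0.072  0.1025] onz [0.5796 0.072  0.1025]
reset_top [368.9, 317.7] 0.79 depth [ 0.5528 -0.0403  0.0933] onz [ 0.5528 -0.0405  0.093 ]
lid [365.4, 282.5] 0.76 depth [ 0.5559 -0.0238  0.0807] onz [ 0.5559 -0.0241  0.08  ]
lid [551.5, 237.4] 0.27 depth [ 0.6619 -0.019   0.0906] onz [ 0.667  -0.0237  0.08  ]
```

View pics/w2.png

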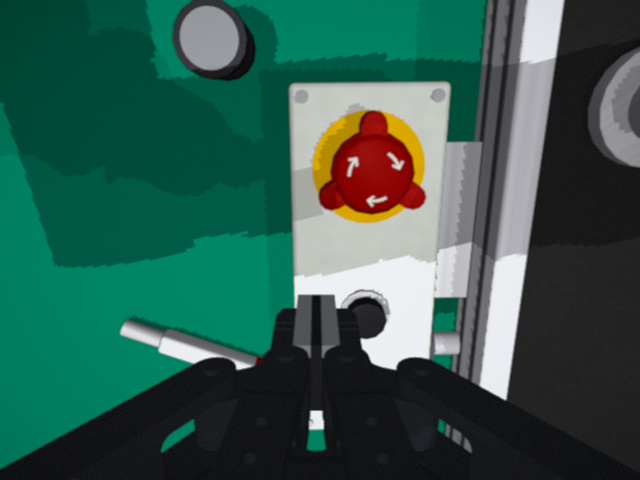

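Latched: the top is at z 0.108, and the head at (374,172) is not turned. Next I'll put the shut fingertips beside the +y lobe, on its robot side.

```bash
python3 -m inch '[[3.7,0.25,0,0,0,0,0],[3.75,0.25,0,0,0,0,0],[0,0,2,0,0,0,0],[0,0,2,0,0,0,0],[0,0,0,0,0,0,0]]'
python3 - <<'E'
from h import *
A=np.array([.5721,.0427]); a=np.radians(75.8); cy=np.array([np.cos(a),np.sin(a)]); cx=np.array([cy[1],-cy[0]])
s=get_state(); d=s["tcp_pos"][:2]-A; print("conv rel mm",1e3*d@cx,1e3*d@cy,s["tcp_pos"]); p=shot("wrist"); save(p,"w3.png")
E
```

```text
clock: 6.95
tcp_pos: [0.5554, 0.0821, 0.129]
orientation: [-0.002, 0.791, 0.612, -0.002]
wrist_force: [0.1, -0.3, -0.3]
finger_gap: -0.0001
conv rel mm -25.819887008299848 34.114803965625114 [0.55543764 0.08210625 0.12898414]
```

View pics/w3.png

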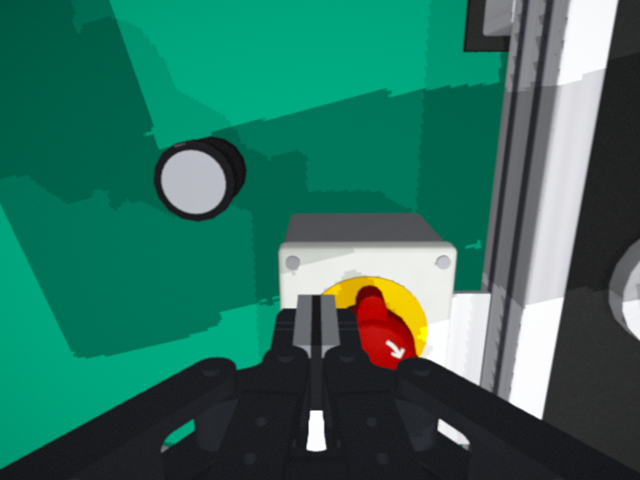

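Fingertips (316,300) stand left of the lobe (370,295), as planned. Lowering and pushing.

```bash
python3 -m inch '[[-0.1,0,2,0,0,0,0],[0,0,1.2,0,0,0,0],[0,0,0.5,0,0,0,0],[0,0,0,0,0,0,0]]'
python3 -m inch '[[0,0.4,0,0,0,0,0],[0,0.3,0,0,0,0,0],[0,0.2,0,0,0,0,0],[0,0,0,0,0,0,0]]'
```

```text
clock: 7.4
tcp_pos: [0.5568, 0.0801, 0.0949]
orientation: [-0.0, 0.791, 0.611, -0.0]
wrist_force: [-0.5, -0.8, -0.1]
finger_gap: 0.0002
clock: 7.8
tcp_pos: [0.5664, 0.078, 0.0957]
orientation: [0.0, 0.791, 0.611, 0.0]
wrist_force: [-0.5, 0.7, 2.3]
finger_gap: 0.0001
```

```bash
python3 -m inch '[[0.13,0.35,0,0,0,6,0],[0.13,0.35,0,0,0,6,0],[0.13,0.35,0,0,0,6,0],[0,0,0,0,0,0,0]]'; python3 look.py w4.png
```

```text
clock: 8.2
tcp_pos: [0.5772, 0.0778, 0.0956]
orientation: [0.0, 0.877, 0.48, 0.0]
wrist_force: [-1.7, -0.2, 2.5]
finger_gap: -0.0
8.25 [0.577  0.0779 0.0955] [-0.0035  0.4003 -0.1705  0.9999 -0.0002  2.1346] 6.932845878547884e-05 [-1.2008  0.1897  2.1619]
toolx [ 0.5374  0.8433 -0.0001] tooly [ 0.8433 -0.5374  0.0002]
stop_lobe [349.9, 323.6] 0.64 depth [0.5921 0.0777 0.1143] onz [0.5895 0.0717 0.1025]
start_top [608.3, 313.1] 0.42 depth [0.6733 0.0157 0.0904] onz [0.6741 0.0136 0.088 ]
```

View pics/w4.png

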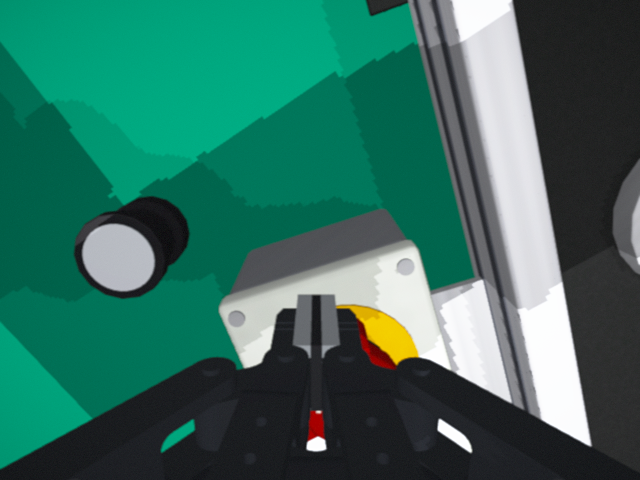

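```bash
python3 -m inch '[[0.13,0.35,0,0,0,6,0],[0,0,0,0,0,0,0]]';python3 -m inch '[[0.13,0.35,0,0,0,6,0],[0,0,0,0,0,0,0]]'; python3 -m inch '[[0.13,0.35,0,0,0,6,0],[0,0,0,0,0,0,0]]'; python3 look.py w5.png; python3 - <<'E'
from h import *
p=shot("scene"); im=cv2.resize(p["pixels"][170:310,260:440],None,fx=4,fy=4,interpolation=cv2.INTER_CUBIC); cv2.imwrite("pics/s5.png",im[:,:,::-1])
E
```

```text
clock: 8.7
tcp_pos: [0.5809, 0.077, 0.0955]
orientation: [0.0, 0.901, 0.433, 0.0]
wrist_force: [-0.8, -0.3, 3.2]
finger_gap: 0.0001
clock: 8.9
tcp_pos: [0.5844, 0.0758, 0.0955]
orientation: [0.0, 0.922, 0.387, 0.0]
wrist_force: [-1.7, 0.9, 4.0]
finger_gap: -0.0003
clock: 9.1
tcp_pos: [0.5876, 0.0744, 0.0955]
orientation: [0.0, 0.941, 0.338, 0.0]
wrist_force: [-2.4, 0.9, 5.2]
finger_gap: -0.0002
9.15 [0.5874 0.0745 0.0954] [-0.0094  0.418  -0.1434  1.0095 -0.      2.4403] 0.00030800706892665877 [-2.5514  0.6468  4.673 ]
toolx [ 0.77    0.638  -0.0001] tooly [ 0.638 -0.77   0.   ]
stop_lobe [351.4, 325.5] 0.61 depth [0.6021 0.0699 0.1157] onz [0.5973 0.0643 0.1025]
```

View pics/s5.png

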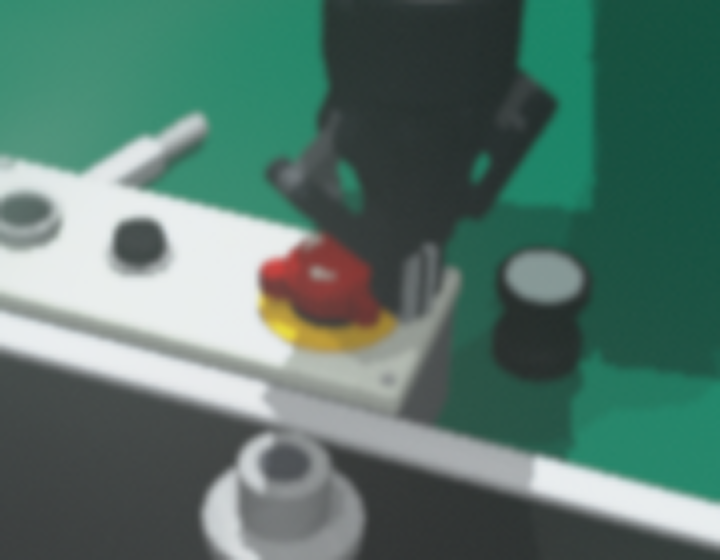

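```bash
cat > top.py <<'E'
from h import *
np.set_printoptions(precision=4,suppress=True)
p=shot("scene"); D=p["depth"]; v,u=np.nonzero(D>0); k=p["mtx"]; d=D[v,u]
P=np.stack([(u-k[0,2])/k[0,0]*d,-(v-k[1,2])/k[1,1]*d,-d],1)@p["W"][:3,:3].T+p["W"][:3,3]
c=p["pixels"][v,u].astype(int)
m=(c[:,0]>100)&(c[:,1]<70)&(c[:,2]<70)&(np.hypot(P[:,0]-.572,P[:,1]-.0427)<.04)
m0=m&(np.hypot(P[:,0]-.572,P[:,1]-.0427)<.012)
print("red zmax",np.percentile(P[m,2],[50,90,98]),m.sum(),"centre",np.median(P[m0,2]) if m0.any() else None,m0.sum())
E
python3 top.py
```

```text
red zmax [0.1039 0.1083 0.1097] 293 centre 0.107933256484958 70
```

The head is turned, but the finger shoulder seems to hold the lobe down (wrist force +5 N upward, top still at about 0.108). I'll turn a little more and then ease up.

```bash
python3 -m inch '[[0.13,0.35,0,0,0,6,0],[0,0,-0.2,0,0,0,0],[0,0,-0.2,0,0,0,0],[0,0,0,0,0,0,0]]';python3 top.py;  python3 -m inch '[[0,0,-0.2,0,0,0,0],[0,0,0,0,0,0,0]]';python3 top.py
```

```text
clock: 9.9
tcp_pos: [0.5907, 0.0726, 0.0995]
orientation: [0.0, 0.958, 0.288, -0.0]
wrist_force: [-2.3, 0.8, 3.8]
finger_gap: -0.0001
red zmax [0.1077 0.1124 0.1139] 267 centre 0.11187119273737323 57
clock: 10.15
tcp_pos: [0.5907, 0.0726, 0.1014]
orientation: [0.0, 0.958, 0.287, -0.0]
wrist_force: [-3.2, 0.8, 3.0]
finger_gap: -0.0001
red zmax [0.1095 0.114  0.1155] 271 centre 0.11391981832522347 55
```

```bash
python3 -m inch '[[0,0,-0.2,0,0,0,0],[0,0,0,0,0,0,0]]';python3 top.py;  python3 -m inch '[[0,0,-0.1,0,0,0,0],[0,0,0,0,0,0,0]]';python3 top.py; python3 look.py w6.png;  python3 - <<'E'
from h import *
p=shot("scene"); im=cv2.resize(p["pixels"][170:310,260:440],None,fx=4,fy=4,interpolation=cv2.INTER_CUBIC); cv2.imwrite("pics/s6.png",im[:,:,::-1])
E
```

```text
clock: 10.4
tcp_pos: [0.5907, 0.0728, 0.103]
orientation: [-0.0, 0.958, 0.287, -0.0]
wrist_force: [-1.1, 0.9, 0.3]
finger_gap: 0.0001
red zmax [0.1104 0.1147 0.1159] 270 centre 0.11455138927054553 59
clock: 10.65
tcp_pos: [0.5906, 0.0728, 0.1039]
orientation: [-0.0, 0.958, 0.287, -0.0]
wrist_force: [-1.6, 2.6, -1.3]
finger_gap: 0.0001
red zmax [0.1104 0.1147 0.1161] 281 centre 0.11447551676944145 61
10.75 [0.5907 0.0728 0.1039] [-0.0124  0.4171 -0.1224  1.0319  0.0002  2.5466] -8.489770547403916e-05 [-1.0511  1.8293 -2.4084]
toolx [ 0.835   0.5502 -0.0003] tooly [ 0.5502 -0.835  -0.0005]
stop_top [609.7, 198.6] 0.63 depth [0.6878 0.0041 0.0908] onz [0.6829 0.0204 0.114 ]
stop_lobe [349.2, 325.4] 0.62 depth [0.6041 0.0674 0.1236] onz [0.5953 0.0595 0.1025]
stop_lobe [437.7, 448.4] 0.52 depth [0.603  0.0427 0.1602] onz [ 0.5683 -0.0045  0.1025]
start_top [144.2, 316.8] 0.67 depth [0.5176 0.1308 0.0473] onz [0.5456 0.1274 0.088 ]
lid [438.4, 450.0] 0.94 depth [0.603  0.0427 0.1607] onz [ 0.5543 -0.0238  0.08  ]
```

View pics/s6.png

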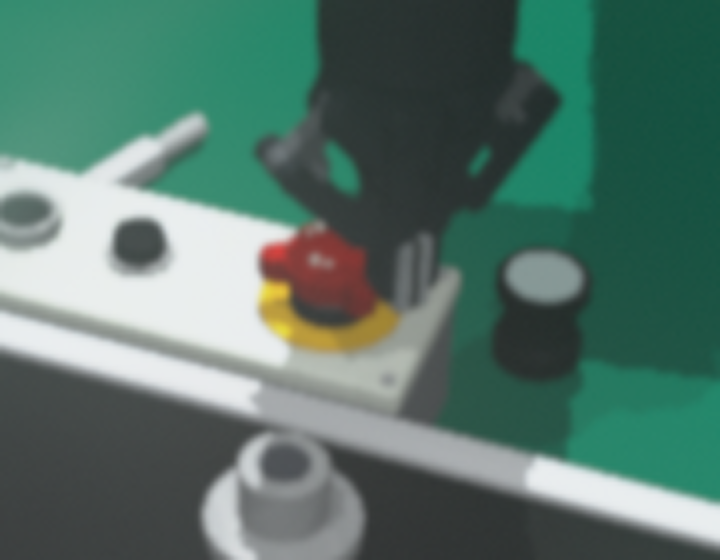

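The mushroom has sprung out with the head still turned: top at 0.1145, z force gone. Retreating and turning the wrist back.

```bash
python3 -m inch '[[0.2,-0.5,0,0,0,0,0],[0.5,-0.7,0,0,0,0,0],[0,0,-2,0,0,0,0],[0,0,-3,0,0,-8,0],[0,0,-2,0,0,-8,0]]'; python3 -m inch '[[0,0,0,0,0,-8,0],[-2,0,0,0,0,-8,0],[-3,0,0,0,0,-8,0],[-4,0,0,0,0,-2,0],[-4,0,0,0,0,0,0]]'; python3 look.py w7.png
```

```text
clock: 11.55
tcp_pos: [0.5913, 0.087, 0.1766]
orientation: [0.001, 0.907, 0.42, 0.001]
wrist_force: [0.8, -0.6, 0.0]
finger_gap: -0.0004
clock: 12.05
tcp_pos: [0.5455, -0.0352, 0.175]
orientation: [0.001, 0.791, 0.612, 0.001]
wrist_force: [1.1, 0.7, -0.3]
finger_gap: 0.0002
12.1 [ 0.5444 -0.0405  0.175 ] [-0.219   0.2789 -0.1406  1.1495 -0.0044  1.6103] -7.919474877796873e-05 [-0.655  -3.2458 -0.3866]
toolx [ 0.2556  0.9668 -0.0043] tooly [ 0.9668 -0.2556  0.002 ]
stop_top [326.8, 92.1] 0.55 depth [0.5722 0.0419 0.1148] onz [0.5723 0.0419 0.114 ]
stop_lobe [326.5, 23.0] 0.56 depth [0.5793 0.0702 0.1101] onz [0.5798 0.0714 0.1025]
reset_top [328.6, 254.7] 0.6 depth [ 0.553  -0.0417  0.0932] onz [ 0.553  -0.0418  0.093 ]
lid [324.8, 216.4] 0.92 depth [ 0.5558 -0.0229  0.0807] onz [ 0.5558 -0.0231  0.08  ]
```

View pics/w7.png

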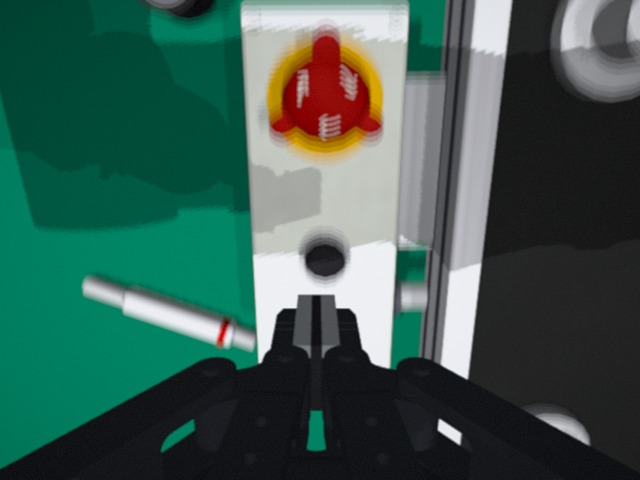

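Mushroom is back at rest (326,92), out at z 0.1148. Reset is at (325,258), about (0.551,-0.042).

```bash
python3 -m inch '[[0,0,0,0,0,0,0],[0,0,0,0,0,0,0]]'; python3 - <<'E'
from h import *
T=toolT(); d=np.array([.5512,-.042,.0935])-T[:3,3]; print(T[:3,:3].T@d*100)
E
```

```text
clock: 12.55
tcp_pos: [0.5455, -0.0336, 0.1742]
orientation: [0.0, 0.791, 0.612, 0.0]
wrist_force: [-0.4, 0.1, -0.3]
finger_gap: -0.0004
[-0.66968612  0.75747986  8.07509289]
```

```bash
python3 -m inch '[[-0.67,0.76,0,0,0,0,0],[0,0,3,0,0,0,0],[0,0,3,0,0,0,0],[0,0,1.2,0,0,0,0],[0,0,0,0,0,0,0]]'; python3 -m inch '[[0,0,0.4,0,0,0,0],[0,0,0.4,0,0,0,0],[0,0,0.2,0,0,0,0],[0,0,0.2,0,0,0,0],[0,0,0,0,0,0,0]]'
```

```text
clock: 13.05
tcp_pos: [0.5496, -0.0429, 0.1004]
orientation: [-0.002, 0.791, 0.611, -0.001]
wrist_force: [-1.1, 0.1, 0.6]
finger_gap: -0.0001
clock: 13.55
tcp_pos: [0.5516, -0.0433, 0.091]
orientation: [0.001, 0.791, 0.611, 0.001]
wrist_force: [0.8, -0.8, 2.5]
finger_gap: 0.0002
```

```bash
python3 -m inch '[[0,0,0.2,0,0,0,0],[0,0,0.1,0,0,0,0],[0,0,0,0,0,0,0]]'; python3 -m inch '[[0,0,0.1,0,0,0,0],[0,0,0.1,0,0,0,0],[0,0,0,0,0,0,0]]'
```

```text
clock: 13.85
tcp_pos: [0.5516, -0.0433, 0.0881]
orientation: [0.001, 0.791, 0.611, 0.001]
wrist_force: [0.5, 0.1, 6.0]
finger_gap: -0.0
clock: 14.15
tcp_pos: [0.5517, -0.0433, 0.0878]
orientation: [0.001, 0.791, 0.611, 0.001]
wrist_force: [-4.2, 1.2, 17.3]
finger_gap: 0.0004
```

Fully in (17 N, no further travel). Retreating and checking.

```bash
python3 -m inch '[[0,0,0,0,0,0,0],[0,0,-0.5,0,0,0,0],[0,0,-2,0,0,0,0],[0,0,-4,0,0,0,0],[0,0,-4,0,0,0,0]]'; python3 -m inch '[[-3,0,-3,0,0,0,0],[-3,0,0,0,0,0,0],[-2,0,0,0,0,0,0],[0,0,0,0,0,0,0],[0,0,0,0,0,0,0]]'; python3 look.py w8.png; python3 top.py
python3 - <<'E'
from h import *
p=shot("top"); save(p,"top8.png")
for l in ["loupe_center","gauge_center","start_top","reset_top","flange1_center"]:
    for t in tip_of(p,l)[:2]: print(l,t["location"],round(t["confidence"],2),dep(p,t["location"]))
E
```

```text
clock: 14.65
tcp_pos: [0.5496, -0.0428, 0.1901]
orientation: [-0.001, 0.791, 0.611, -0.001]
wrist_force: [0.3, 0.8, 0.7]
finger_gap: -0.0001
clock: 15.15
tcp_pos: [0.5302, -0.1205, 0.2197]
orientation: [-0.001, 0.792, 0.611, -0.0]
wrist_force: [-0.1, -0.2, -0.1]
finger_gap: 0.0003
15.2 [ 0.5303 -0.12    0.2197] [-0.3704  0.2571 -0.0584  1.2566  0.0003  1.4559] 2.391341019883221e-05 [ 0.4876  0.3578 -0.2892]
toolx [0.2527 0.9675 0.0005] tooly [ 0.9675 -0.2527 -0.0013]
reset_top [313.8, 97.1] 0.78 depth [ 0.5506 -0.0427  0.0936] onz [ 0.5506 -0.0427  0.093 ]
start_top [313.1, 185.7] 0.77 depth [ 0.5362 -0.0955  0.0886] onz [ 0.5362 -0.0956  0.088 ]
lid [313.1, 62.7] 0.89 depth [ 0.5553 -0.0228  0.0804] onz [ 0.5553 -0.0228  0.08  ]
red zmax [0.1104 0.1148 0.116 ] 369 centre 0.11479473219994996 67
loupe_center [256.7, 277.5] 0.88 [0.49985433 0.13387748 0.04565228]
gauge_center [384.0, 324.3] 0.95 [ 0.42032798 -0.0885151   0.01547387]
gauge_center [459.4, 184.6] 0.45 [ 0.65182238 -0.19057096  0.12570889]
start_top [396.0, 260.1] 0.73 [ 0.53314602 -0.09843235  0.08711457]
reset_top [364.1, 247.3] 0.65 [ 0.55300165 -0.04602203  0.09204367]
flange1_center [460.9, 188.6] 0.77 [ 0.64567043 -0.19304916  0.12512171]
flange1_center [363.0, 249.4] 0.26 [ 0.54957159 -0.04427422  0.09208261]
```

View pics/w8.png

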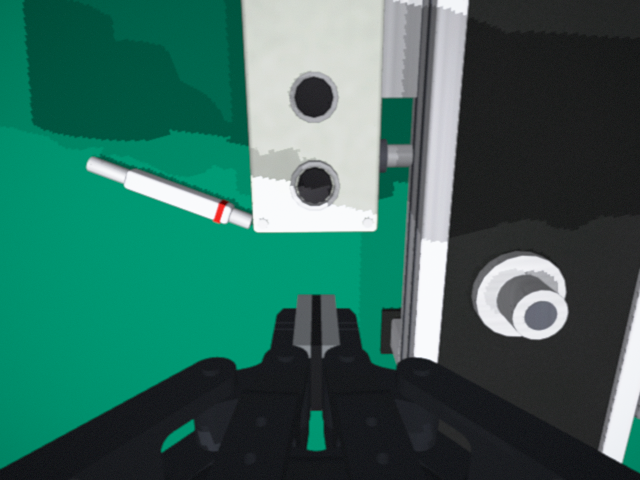

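View pics/top8.png

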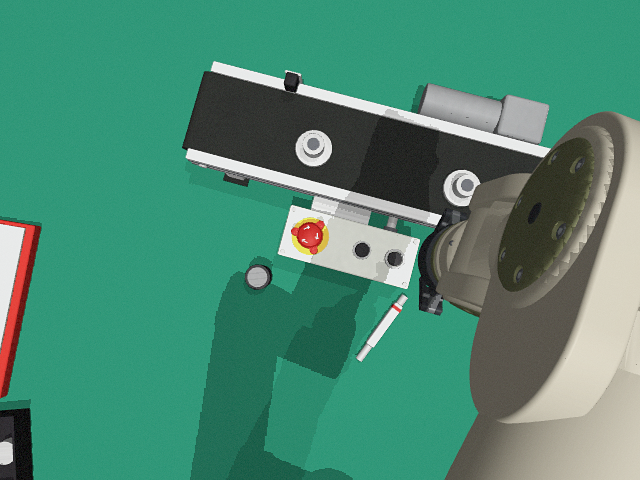

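The mushroom (310,235), reset (362,249), start (395,258), loupe, gauge and both flanges sit where they did in the first picture. The arm is clear, so I'm handing in.

```bash
python3 -c "
from workcell import workorder
print(workorder.hand_in())"
```

```text
the job is handed in; nothing more can be done
None
```

The emergency-stop check is done and handed in at about 15 s of the 51 s allowed; no verdict is reported.

- **Press and latch:** I pressed the mushroom with shut fingers to its hard stop (17 N). With the fingers away, its top stayed about 6.5 mm lower (z 0.108 against 0.1145).
- **Twist and release:** I pushed the +y lobe round clockwise, about 40° of finger travel. The finger's shoulder kept the freed head down, so I eased the finger up while still holding the lobe turned. The head then came out to z 0.1145 and the upward force on the wrist went away. I judged the twist from the finger travel and the scene picture, not from a direct reading.
- **Reset:** I pressed the reset button until it would go no further, about 5 mm at 17 N, and it came back out to z 0.0936.

**Final checks:**
- The mushroom is out and back at rest, and the reset and start buttons are out.
- The loupe, gauge and flanges look unmoved in the top view. The network's loupe point differed by about 5 mm between the two top pictures, but the loupe sits at the same pixels in both.
- The arm is clear of everything, with wrist force near zero.

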